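# Switch off the block heater and hold its vial block clear

## Task

The heater plate under the vial block has to be wiped. Turn the heater's selector to off (the white mark), and only then take the aluminium block by its black T-shaped lifter and draw it straight up out of the well, level, with both sample jars staying seated in it. Finish still gripping it, holding it level and still straight above its well with its underside about 7 cm above the heater's top, so that I can reach in underneath; leave the flask, the bottle and the bench timer alone.

Things in the scene. Friction and masses are not known exactly. Their poses are not given: they have to be found in the camera images.
- heater: Dry-block heater, fixed: blue foot, white shell, 190 x 190 mm, flat top 64 mm above the bench. Origin: centre of its underside, z up; its -x side is the front with the dark control strip (display left, selector right). The well is a rectangular opening 66 (x) x 136 (y) mm in the top, centred at x = +44 mm, y = 0, 32.5 mm deep; its dark floor is the heater plate. Its place and yaw vary.
- well (a point): Centre of the well's mouth, level with the heater's top (64 mm above the bench).
- selector (a joint): Selector angle, rad: 0 = off (white mark), 0.70 = low (yellow mark), 1.40 = high (red mark); it grows clockwise seen from above. Three sprung detents: let go, it snaps to the nearest mark; about 0.05 N m turns it over the ridge between two marks. Stops 0.06 rad beyond off and beyond high. It starts at low or at high.
- selector_grip (a point): On the selector's vertical axis, 27 mm above the heater's top. Black bar knob: bar 40 mm long, 12 mm thick, reaching from 7 to 41 mm above the heater's top, on a round skirt 42 mm across. The point turns with it: its x axis runs along the bar to the end with the white pointer line. Pointer in the heater's frame: off = 0.70 rad to the left of +x, low = +x, high = 0.70 rad to the right.
- block: Loose aluminium vial block, 62 (x) x 132 (y) x 48 (z) mm, about 0.6 kg, sitting in the heater's well with 2 mm clearance all round; its top stands 15.5 mm above the heater's top and it must rise 32.5 mm to leave the well. Origin: centre of its underside; axes parallel to the heater's. Two round wells, 33 mm deep, 38 mm either side of the middle along y, hold the jars. It lifts straight out.
- lifter_grip (a point): Middle of the lifter's black bar, the T on a 10 mm steel rod screwed upright into the middle of the block. The bar is 60 mm long along the block's x, 14 mm thick (y) and 18 mm high, its middle 100 mm above the block's underside (52 mm above its top). Grip it from above across its 14 mm; the jar caps end 21 mm below the bar's underside.
- seat_l (a point): Floor centre of the block's well on its +y side, 15 mm above the block's underside.
- seat_r (a point): Floor centre of the block's well on its -y side, 15 mm above the block's underside.
- jar_full: Sample jar with blue cap and brown filling, 40 mm across, 55 mm high, about 0.06 kg, standing loose in one of the block's wells (either). Origin at the centre of its underside.
- jar_clear: Sample jar with blue cap, clear and empty-looking, 40 mm across, 55 mm high, about 0.06 kg, standing loose in the other well. Origin at the centre of its underside.
- flask: Bystander: stoppered conical glass flask, 64 mm across, 106 mm high, on the bench to the right of the heater. Origin at the centre of its underside.
- bottle: Bystander: clear bottle with blue cap, 58 mm across, 116 mm high, on the bench to the left of the heater. Origin at the centre of its underside.
- bench_timer: Bystander: white clockwork timer with a red knob, 47 x 66 x 66 mm, on the bench to the left of the heater. Origin at the centre of its underside.
Things that resemble listed ones, but are neither listed nor needed, are in the scene too. What is shaped like the jar_full but pink, red or turquoise is not meant.

How it is judged (in metres and radians):
On the way, in this order (a step that is already met when the one before it is completed fails the run):
1. the selector is turned to off (white mark) (value of joint selector below 0.15 rad), for 0.3 s.
2. the block is drawn clear of the well (z of block in the frame of heater above 0.1 m and value of joint selector below 0.15 rad), for 0.2 s.
At the end, for the whole second after the job is handed in: selector at off (within 0.15 rad); block held by the fingers alone, underside 50 to 100 mm above the heater's top, within 40 mm sideways of its place over the well, within 0.07 rad of level, still (under 0.02 m/s, 0.1 rad/s); both jars within 8 mm of their seats (value of joint selector below 0.15 rad and z of block in the frame of heater between 0.114 and 0.164 m and horizontal distance between block and well below 0.04 m and angle between block's own z axis and vertical below 0.07 rad and linear speed of block below 0.02 m/s and angular speed of block below 0.1 rad/s and contact force between block and the fingers above 3 N and contact force between block and heater below 0.1 N and (distance between jar_full and seat_l below 0.008 m or distance between jar_full and seat_r below 0.008 m) and (distance between jar_clear and seat_l below 0.008 m or distance between jar_clear and seat_r below 0.008 m)); the arm keeps its last pose, push and grip.
It fails at once if the block is lifted (over 8 mm) while the selector is not at off (z of block in the frame of heater above 0.0395 m and value of joint selector above 0.2 rad).
It fails at once if the block tips more than 0.2 rad (11 degrees) (angle between block's own z axis and vertical above 0.2 rad).
It fails at once if a jar leaves its well (over 20 mm from both seats) ((distance between jar_full and seat_l above 0.02 m and distance between jar_full and seat_r above 0.02 m) or (distance between jar_clear and seat_l above 0.02 m and distance between jar_clear and seat_r above 0.02 m)).
It fails at once if the flask, the bottle or the timer is moved by more than 20 mm (distance of any of flask, bottle, bench_timer from where it was at the start of the episode above 0.02 m).
It also fails if it takes over 51 s, if anything falls off the work surface, if the arm or the gripper's body presses on something with over 40 N, if the wrist force passes 120 N, or if a joint passes its speed limit or range.

## Robot

A 6-joint arm with a two-finger parallel gripper is mounted at the origin on a cart in front of the work surface, level with it; the furniture and walls round the work are solid. World frame = base frame: x ahead of the robot, y to its left, z up, the work surface at z = 0. Lengths are in mm, angles in rad, forces in N, time in s.
With the tool pointing down it reaches from about 325 to 750 mm from the base axis. Payload 7.6 kg.
Tool frame: the origin (TCP) lies midway between the tips of the shut fingers; the grasp point (between the pads) lies 19 mm behind it; z points along the fingers, y is the line along which they close (so a half turn about z gives the same grasp; the last joint's range is limited). The gripper opens to 85 mm and grips with 20 to 120 N. Pads are 22 mm wide; open, the fingers measure 114 mm over their backs; the gripper's body (76 mm by 85 mm) begins 54 mm behind the grasp point. The pads swing forward as they close: fully open they stand 13 mm farther back than shut.
Start: joints at [1.236, 0.052, 1.401, -0, 1.689, -0.07], TCP at [137.384, 506.726, 231.323] pointing down, gripper open.
Joint ranges: [-2.9, 2.9], [-0.91, 2.17], [0.12, 2.37], [-1.06, 4.2], [0.26, 2.73], [-2.93, 2.93]. Speed limits (rad/s): [2.57, 2.57, 3.01, 3.14, 3.14, 3.14].

## Interface

Orientations are given as a rotation vector (axis times angle).
In Python, from plant import telemetry, optics, ctrl gives the robot as it stands.
- The arm moves only by the shell command python3 -m pendant 'ROWS' [OPENING]. ROWS is JSON, a list of rows, each a list of 2 entries, a list of its own where there are three numbers: the shift along the tool's x, y, z in units of 60 mm (1.0 is 60 mm), then the turn, a rotation vector about the tool's x, y, z in units of 6 degrees (1.0 is 6 degrees). In form: [[[tx, ty, tz], [rx, ry, rz]], ...]. A call has 1 to 20 rows; each row is the pose to reach, as a shift and turn from the pose commanded when the call began, along the tool's axes at that moment; what a row does not reach only later rows make up. A row lasts 1/8 s, in which the tool goes at most 62.5 mm and 10.7 degrees, less where a joint would pass 70% of its speed; a pose out of reach is approached as far as the arm can. A call with a gripper value outside its range is refused whole. OPENING is the finger opening in mm, from 0 to 85.4, set as the call begins (- or left out, the last holds). The fingers move at their own pace and stop on an object; the grip force is fixed at half the most. Time passes only in rows, so rows that repeat a pose let the fingers close. It gives the time, the measured TCP pose, the force, the opening and the grip force at its end, in the units of the state.
- telemetry.get_obs(): the state, without advancing time (a new reading comes with each control period).
- optics.snapshot(name): name is "side" or "top"; returns a dict with "frame" (480x640x3 uint8, red, green, blue), "fx", "fy", "cx", "cy" (pixels), "R" (3x3) and "t" (3): a world point X has camera coordinates R X + t. Camera axes: x right, y down, z forward; pixel columns grow to the right and rows downward; lengths in mm; the calibration is good to about 2 mm. A picture is of the moment at which its call begins. There is no depth.
- ctrl.hand_in(): hands the job in; it is judged then, once.
The state is a dict: "time_s": time; "joint_positions": joint angles; "dq": joint speeds; "joint_torque": joint torques, N m; "eef_pos": TCP position; "orientation": TCP orientation; "force": force on the tool from outside, world axes, zero at the start; "torque": the same for the moment, N m; "finger_gap": finger opening in mm; "grasp_force": force on a finger pad.
Only numpy, scipy, OpenCV 4.12 (cv2) and the standard library are available. Lean on these libraries where they do the work, as an engineer would, in place of code of your own. Each camera call takes 0.05 s, during which the arm holds its last target. There are 200 camera calls.

## Working session

There is one attempt and no reset: what is moved stays moved. The work goes in short steps, Python scripts to look and compute and a shell command to move; the robot and the scene stay as the last step left them, time stands still between calls to the robot, and variables do not carry over. Pictures are saved under pics/ and viewed, at most 10 in all, crops included, and the job is handed in when it is done.

```bash
mkdir -p pics; python3 - <<'E'
from plant import telemetry, optics
import cv2,pickle
o=telemetry.get_obs();print({k:o[k] for k in('time_s','eef_pos','orientation','finger_gap','force')})
for n in('top','side'):
    s=optics.snapshot(n);pickle.dump(s,open(n+'.pkl','wb'));cv2.imwrite(f'pics/{n}.png',s['frame'][:,:,::-1])
    print(n,s['fx'],s['cx'],s['cy'],s['R'],s['t'])
E
```

```text
{'time_s': 0.0, 'eef_pos': array([137.29375669, 506.4038305 , 230.49868333]), 'orientation': array([-4.14728787e-01, -3.11381293e+00,  2.40689788e-03]), 'finger_gap': 85.40243376108774, 'force': array([-0.14014007, -0.39401624, -0.01036445])}
top 575.7705095785001 323.1530525994537 238.92405860843715 [[-0.01780623 -0.99972183 -0.01546611]
 [-0.98884023  0.01989655 -0.14764529]
 [ 0.14791194  0.01266451 -0.98891944]] [  98.73008812  468.91141505 1225.50418445]
side 518.2165011876698 323.54632545002636 242.3380996033934 [[ 0.85905455 -0.51134334 -0.02352181]
 [-0.31100623 -0.48488823 -0.81740964]
 [ 0.40657153  0.7095149  -0.57557641]] [-361.75623933  266.19995979 1178.07402915]
```

View pics/top.png

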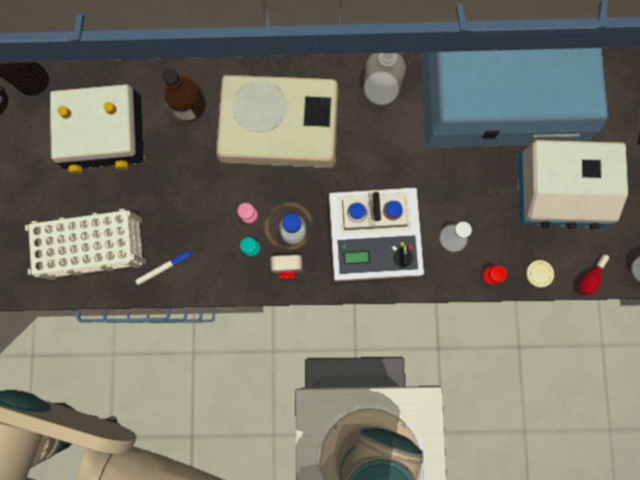

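View pics/side.png

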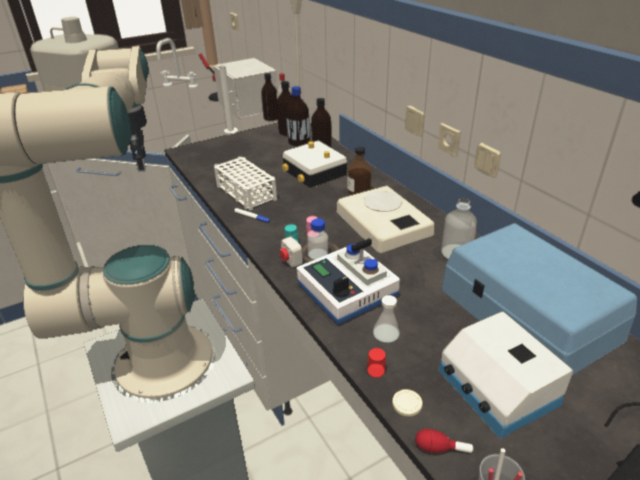

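The top view shows the heater at (376,233), with its lifter bar at (376,206), jars at (357,211) and (394,210) and knob at (405,255). The timer is at (286,265), the bottle at (292,228) and the flask at (455,235). In the side view the heater is at (348,280).
These could be mistaken for what I want:
- **Heater:** the boxes at (95,125), (278,118) and (575,180). Only (376,233) has a blue foot, a display and a block with a T.
- **Jars:** pink (247,212), turquoise (250,246) and red (495,274).

Next I'll check the choice in a close crop and measure.

```bash
cat > h.py <<'E'
import numpy as np,cv2,pickle
from plant import telemetry,optics
def ray(s,u,v):
    d=s['R'].T@np.array([(u-s['cx'])/s['fx'],(v-s['cy'])/s['fy'],1]);return -s['R'].T@s['t'],d
def onz(s,u,v,z):
    c,d=ray(s,u,v);return c+d*(z-c[2])/d[2]
def proj(s,X):
    p=s['R']@np.asarray(X,float)+s['t'];return p[0]/p[2]*s['fx']+s['cx'],p[1]/p[2]*s['fy']+s['cy']
E
python3 - <<'E'
from h import *
s=pickle.load(open('top.pkl','rb'));f=s['frame']
c=cv2.resize(f[180:290,320:430],None,fx=5,fy=5,interpolation=cv2.INTER_CUBIC)
t=pickle.load(open('side.pkl','rb'));c2=t['frame'][225:325,290:410]
c2=cv2.resize(c2,(240*2-230,208),interpolation=cv2.INTER_CUBIC)
cv2.imwrite('pics/crop.png',c[:,:,::-1]);
hsv=cv2.cvtColor(f,cv2.COLOR_RGB2HSV)
m=((hsv[...,2]>150)&(hsv[...,1]<50)).astype(np.uint8);m[:185]=0;m[285:]=0;m[:,:325]=0;m[:,428:]=0
n,l,st,ce=cv2.connectedComponentsWithStats(m);i=1+st[1:,4].argmax()
pts=np.argwhere(l==i)[:,::-1]
P=np.array([onz(s,u,v,64)[:2] for u,v in pts],np.float32)
r=cv2.minAreaRect(P);print('heater top rect',r,cv2.boxPoints(r))
# lifter bar dark
z=(31+ 0)
g=hsv[...,2]
for name,(x0,x1,y0,y1),h in(('lifter',(369,384,188,224),141),('knob',(395,416,240,272),105)):
    k=np.zeros_like(m);k[y0:y1,x0:x1]=(g[y0:y1,x0:x1]<60)
    n,l,st,ce=cv2.connectedComponentsWithStats(k);i=1+st[1:,4].argmax()
    P=np.array([onz(s,u,v,h)[:2] for u,v in np.argwhere(l==i)[:,::-1]],np.float32)
    print(name,st[i],ce[i],cv2.minAreaRect(P),onz(s,*ce[i],h))
E
```

```text
heater top rect ((476.6833801269531, -22.62230682373047), (190.34716796875, 189.99168395996094), 2.3592734336853027) [[ 377.67993   68.37515]
 [ 385.50104 -121.45549]
 [ 575.6868  -113.61977]
 [ 567.8657    76.21088]]
lifter [373 193   7  27 137] [375.98540146 206.54744526] ((519.9999389648438, -18.817617416381836), (54.04547882080078, 11.143994331359863), 2.478792190551758) [518.87181395 -19.37175088 141.        ]
knob [395 247  18  21 259] [402.91119691 257.83011583] ((419.50860595703125, -75.43584442138672), (34.854347229003906, 41.59100341796875), 87.92593383789062) [417.76590621 -74.16108433 105.        ]
```

View pics/crop.png

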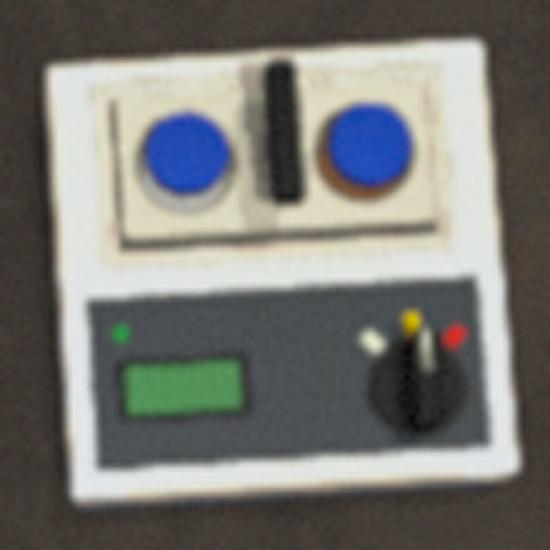

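The crop confirms this is the heater: T-bar at crop (283,130), brown jar on the right and clear jar on the left. The knob is at (417,390), its bar near the yellow mark (411,321), so "low". White is at (372,342) and red at (455,337). The measured 190×190 top matches, with yaw 2.4° and the lifter about 2 mm from where the pose predicts. Now I'll get the knob position, check it in both views and plan the tool deltas.

```bash
python3 - <<'E'
from h import *
from scipy.spatial.transform import Rotation as Ro
s=pickle.load(open('top.pkl','rb'));t=pickle.load(open('side.pkl','rb'))
print('skirt ctr from crop',onz(s,320+417/5,180+390/5,69))
hsv=cv2.cvtColor(s['frame'],cv2.COLOR_RGB2HSV)
for n,(u,v) in dict(white=(372,342),yellow=(411,321),red=(455,337)).items():print(n,onz(s,320+u/5,180+v/5,64))
a=np.radians(2.4);ex=np.array([np.cos(a),np.sin(a),0]);ey=np.array([-ex[1],ex[0],0])
k=onz(s,320+417/5,180+390/5,69);k[2]=0
ims=[]
for q,(x0,y0) in((s,(380,235)),(t,(320,265))):
    F=10 if q is s else 9
    im=cv2.resize(q['frame'][y0:y0+45,x0:x0+45],(450,450),interpolation=cv2.INTER_CUBIC).copy()
    P=[proj(q,k+sx*20*ex+sy*6*ey+[0,0,105]) for sx,sy in((1,1),(1,-1),(-1,-1),(-1,1))]
    P=((np.array(P)-[x0,y0]+.5)*10).astype(int)
    cv2.polylines(im,[P],True,(255,0,255),1)
    ims.append(im[:,:390])
cv2.imwrite('pics/knob.png',np.hstack(ims)[:,:,::-1])
print('flask',onz(s,455,240,30),'timer',onz(s,286,262,40),'bottle',onz(s,292,228,116))
o=telemetry.get_obs();M=Ro.from_rotvec(o['orientation']).as_matrix();print(M)
print('need tool x yaw vs world: ',np.degrees(np.arctan2(M[1,0],M[0,0])))
for tgt in([k[0],k[1],180],):print(M.T@(np.array(tgt)-o['eef_pos'])/60)
E
```

```text
skirt ctr from crop [421.46793403 -79.70404276  69.        ]
white [442.97932337 -61.98995073  64.        ]
yellow [451.67985146 -78.91840173  64.        ]
red [444.42606344 -97.36396591  64.        ]
flask [ 463.33548204 -198.99313773   30.        ] timer [420.99956032 171.34716805  40.        ] bottle [482.67043279 152.45235258 116.        ]
[[-9.65154561e-01  2.61680095e-01 -4.48352523e-04]
 [ 2.61680461e-01  9.65153708e-01 -1.28664813e-03]
 [ 9.60388944e-05 -1.35913941e-03 -9.99999072e-01]]
need tool x yaw vs world:  164.83020177295415
[-7.12794474 -8.18850182  0.85340831]
```

View pics/knob.png

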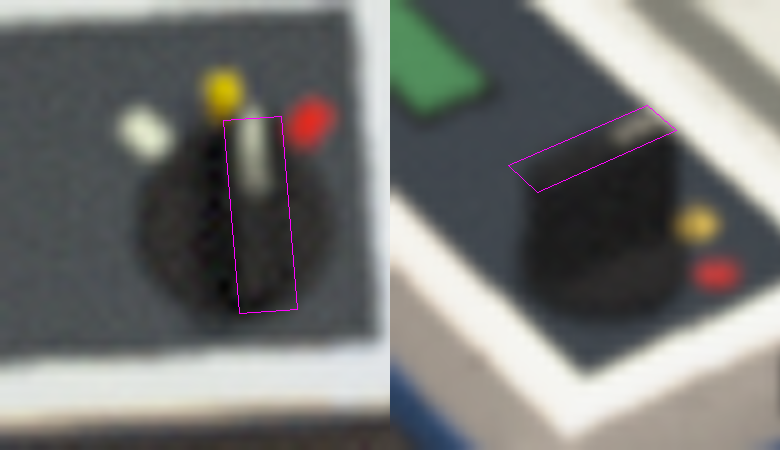

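The outline drawn at the measured knob pose lands on the bar and the white pointer line in both views, so the selector is at low and the knob axis is at (421.5, -79.5). I'll move above it with the tool x axis at yaw 2.4°.

```bash
python3 -m pendant '[[[-7.13,-8.19,0.1],[0,0,27.07]],[[-7.13,-8.19,0.1],[0,0,27.07]],[[-7.13,-8.19,0.1],[0,0,27.07]],[[-7.13,-8.19,0.1],[0,0,27.07]],[[-7.13,-8.19,0.1],[0,0,27.07]],[[-7.13,-8.19,0.1],[0,0,27.07]],[[-7.13,-8.19,0.1],[0,0,27.07]],[[-7.13,-8.19,0.1],[0,0,27.07]],[[-7.13,-8.19,0.1],[0,0,27.07]],[[-7.13,-8.19,0.1],[0,0,27.07]],[[-7.13,-8.19,0.1],[0,0,27.07]],[[-7.13,-8.19,0.1],[0,0,27.07]],[[-7.13,-8.19,0.1],[0,0,27.07]],[[-7.13,-8.19,0.1],[0,0,27.07]],[[-7.13,-8.19,0.1],[0,0,27.07]],[[-7.13,-8.19,0.1],[0,0,27.07]],[[-7.13,-8.19,0.1],[0,0,27.07]],[[-7.13,-8.19,0.1],[0,0,27.07]],[[-7.13,-8.19,0.1],[0,0,27.07]],[[-7.13,-8.19,0.1],[0,0,27.07]]]' 40
cat > d.py <<'E'
from h import *;import sys
from scipy.spatial.transform import Rotation as Ro
o=telemetry.get_obs();M=Ro.from_rotvec(o['orientation']).as_matrix()
print(o['time_s'],o['eef_pos'],'yaw',np.degrees(np.arctan2(M[1,0],M[0,0])),'z',M[:,2],'q',o['joint_positions'].round(2) if hasattr(o['joint_positions'],'round') else o['joint_positions'],o['finger_gap'],o['grasp_force'],o['force'])
print('shift',M.T@(np.array([float(x) for x in sys.argv[1:4]])-o['eef_pos'])/60)
E
python3 d.py 421.5 -79.5 78
```

```text
time_s: 2.6
eef_pos: [421.7, -79.5, 225.3]
orientation: [-3.141, -0.067, -0.0]
force: [-0.2, -0.5, -0.2]
finger_gap: 39.9
grasp_force: 0.0
2.6 [421.6744824  -79.51147932 225.29354238] yaw 2.4417056374594783 z [ 5.23020162e-05  8.30610544e-05 -9.99999995e-01] q [-0.27 -0.22  1.67  0.    1.69  1.26] 39.948428837765334 0.0 [-0.18858464 -0.49832956 -0.16482572]
shift [-3.03421517e-03 -1.16788466e-04  2.45489222e+00]
```

```bash
python3 -m pendant '[[[0,0,0.8],[0,0,0]],[[0,0,1.5],[0,0,0]],[[0,0,2.0],[0,0,0]],[[0,0,2.3],[0,0,0]],[[0,0,2.45],[0,0,0]],[[0,0,2.45],[0,0,0]],[[0,0,2.45],[0,0,0]]]'
python3 -m pendant '[[[0,0,0],[0,0,0]],[[0,0,0],[0,0,0]],[[0,0,0],[0,0,0]],[[0,0,0],[0,0,0]],[[0,0,0],[0,0,0]],[[0,0,0],[0,0,0]]]' 8
```

```text
time_s: 3.48
eef_pos: [422.2, -79.6, 79.2]
orientation: [3.141, 0.066, 0.002]
force: [0.2, 0.4, 0.3]
finger_gap: 40.1
grasp_force: 0.0
time_s: 4.22
eef_pos: [422.0, -78.6, 79.2]
orientation: [-3.139, -0.067, -0.002]
force: [-2.3, 4.9, 4.8]
finger_gap: 11.3
grasp_force: 59.0
```

The knob is gripped: gap 11.3 mm against a 12 mm bar. Now I'll turn it counterclockwise to off.

```bash
python3 -m pendant '[[[0,0,0],[0,0,-1]],[[0,0,0],[0,0,-2]],[[0,0,0],[0,0,-3]],[[0,0,0],[0,0,-4]],[[0,0,0],[0,0,-5]],[[0,0,0],[0,0,-6]],[[0,0,0],[0,0,-6.8]],[[0,0,0],[0,0,-6.8]],[[0,0,0],[0,0,-6.8]]]'
python3 -m pendant '[[[0,0,0],[0,0,0]],[[0,0,0],[0,0,0]],[[0,0,0],[0,0,0]],[[0,0,0],[0,0,0]]]' 40
python3 -m pendant '[[[0,0,-0.5],[0,0,0]],[[0,0,-1.2],[0,0,0]],[[0,0,-2],[0,0,0]],[[0,0,-2.5],[0,0,3]],[[0,0,-2.5],[0,0,5]],[[0,0,-2.5],[0,0,6.8]],[[0,0,-2.5],[0,0,6.8]]]'
python3 d.py 519.8 -20 225
python3 - <<'E'
from h import *
s=optics.snapshot('side');t=optics.snapshot('top')
a=cv2.resize(s['frame'][230:330,290:410],(480,400),interpolation=2);b=cv2.resize(t['frame'][180:305,330:425],(304,400),interpolation=2)
cv2.imwrite('pics/off.png',np.hstack([a,b])[:,:,::-1])
E
```

```text
time_s: 5.35
eef_pos: [422.9, -80.4, 79.2]
orientation: [2.918, 1.155, 0.004]
force: [3.9, -3.8, -1.5]
finger_gap: 11.4
grasp_force: 58.4
time_s: 5.85
eef_pos: [421.6, -79.4, 78.3]
orientation: [-2.921, -1.157, 0.0]
force: [-0.8, -0.1, -0.0]
finger_gap: 40.4
grasp_force: 0.0
time_s: 6.72
eef_pos: [421.6, -79.5, 228.3]
orientation: [-3.141, -0.058, 0.0]
force: [0.5, -0.4, 0.2]
finger_gap: 40.0
grasp_force: 0.0
6.725 [421.60963154 -79.4640843  228.275771  ] yaw 2.1048258109507154 z [-7.96293874e-05  1.40362725e-04 -9.99999987e-01] q [-0.27 -0.22  1.67  0.    1.7   1.26] 40.01594741805266 0.0 [ 0.47646936 -0.43626397  0.24139238]
shift [ 1.67180588 -0.93028619  0.05460498]
```

View pics/off.png

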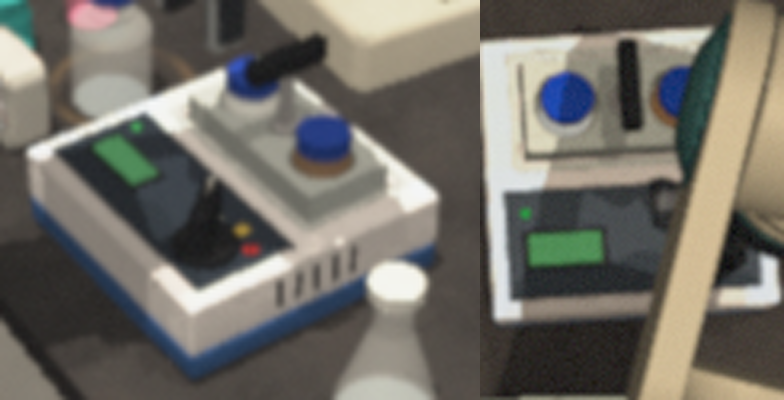

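The side crop shows the pointer, tip at crop (212,178), now turned left away from yellow (243,230) and red (252,250) and covering the white mark. The selector is off, and the block and jars are undisturbed. Next I'll go to the lifter.

```bash
python3 -m pendant '[[[0.8,-0.45,0],[0,0,-0.05]],[[1.5,-0.9,0],[0,0,-0.05]],[[1.67,-0.93,0.05],[0,0,-0.05]],[[1.67,-0.93,0.8],[0,0,-0.05]],[[1.67,-0.93,1.4],[0,0,-0.05]],[[1.67,-0.93,1.75],[0,0,-0.05]],[[1.67,-0.93,1.93],[0,0,-0.05]],[[1.67,-0.93,1.93],[0,0,-0.05]],[[1.67,-0.93,1.93],[0,0,-0.05]]]'
python3 d.py 519.8 -20 112
python3 - <<'E'
from h import *
s=optics.snapshot('side')
cv2.imwrite('pics/lift.png',cv2.resize(s['frame'][190:310,290:410],(600,600),interpolation=2)[:,:,::-1])
E
```

```text
time_s: 7.95
eef_pos: [520.0, -19.7, 113.8]
orientation: [3.14, 0.075, 0.003]
force: [-0.5, -0.1, -0.2]
finger_gap: 39.8
grasp_force: 0.0
7.95 [520.03560546 -19.721275   113.77480054] yaw 2.734230722783799 z [ 2.08952264e-03 -1.76100237e-04 -9.99997801e-01] q [-0.11  0.11  1.58  0.    1.45  1.41] 39.83070813071358 0.0 [-0.46075509 -0.10422033 -0.22311253]
shift [-0.00420537  0.00444466  0.02957256]
```

View pics/lift.png

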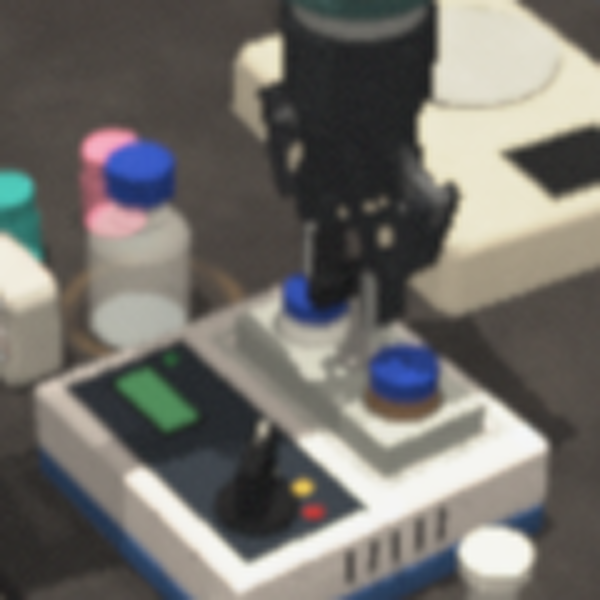

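The fingers straddle the bar, with its end at crop (325,290) between the tips at (310,250) and (385,300). They stay above the jar caps at (315,300) and (403,370), and the selector still points at off. I'll close the fingers.

```bash
python3 -m pendant '[[[0,0,0],[0,0,0]],[[0,0,0],[0,0,0]],[[0,0,0],[0,0,0]],[[0,0,0],[0,0,0]],[[0,0,0],[0,0,0]],[[0,0,0],[0,0,0]],[[0,0,0],[0,0,0]]]' 8
python3 -m pendant '[[[0,0,-0.04],[0,0,0]],[[0,0,-0.08],[0,0,0]],[[0,0,-0.12],[0,0,0]],[[0,0,-0.16],[0,0,0]],[[0,0,-0.2],[0,0,0]],[[0,0,-0.2],[0,0,0]]]'
```

```text
time_s: 8.88
eef_pos: [519.9, -19.8, 113.2]
orientation: [3.14, 0.074, 0.002]
force: [0.7, -2.4, 5.5]
finger_gap: 13.2
grasp_force: 62.7
time_s: 9.62
eef_pos: [519.6, -19.5, 124.8]
orientation: [-3.141, -0.074, -0.001]
force: [-0.3, -0.0, -7.0]
finger_gap: 12.9
grasp_force: 61.0
```

The force is -7 N, which is the block's full weight hanging freely. I'll continue straight up by about 90 mm.

```bash
python3 -m pendant '[[[0,0,-0.04],[0,0,0]],[[0,0,-0.1],[0,0,0]],[[0,0,-0.18],[0,0,0]],[[0,0,-0.26],[0,0,0]],[[0,0,-0.34],[0,0,0]],[[0,0,-0.42],[0,0,0]],[[0,0,-0.5],[0,0,0]],[[0,0,-0.6],[0,0,0]],[[0,0,-0.7],[0,0,0]],[[0,0,-0.8],[0,0,0]],[[0,0,-0.9],[0,0,0]],[[0,0,-1],[0,0,0]],[[0,0,-1.1],[0,0,0]],[[0,0,-1.2],[0,0,0]],[[0,0,-1.3],[0,0,0]],[[0,0,-1.4],[0,0,0]],[[0,0,-1.47],[0,0,0]],[[0,0,-1.5],[0,0,0]],[[0,0,-1.5],[0,0,0]],[[0,0,-1.5],[0,0,0]]]'
python3 -m pendant '[[[0,0,0],[0,0,0]],[[0,0,0],[0,0,0]],[[0,0,0],[0,0,0]],[[0,0,0],[0,0,0]],[[0,0,0],[0,0,0]],[[0,0,0],[0,0,0]],[[0,0,0],[0,0,0]],[[0,0,0],[0,0,0]]]'
python3 d.py 519.8 -20 215
python3 - <<'E'
from h import *
s=optics.snapshot('side')
cv2.imwrite('pics/up.png',cv2.resize(s['frame'][160:310,280:410],(520,600),interpolation=2)[:,:,::-1])
E
```

```text
time_s: 12.12
eef_pos: [519.3, -19.5, 214.2]
orientation: [-3.141, -0.074, 0.001]
force: [-0.3, 0.8, -6.3]
finger_gap: 12.9
grasp_force: 61.0
time_s: 13.12
eef_pos: [519.4, -19.6, 214.5]
orientation: [-3.141, -0.074, 0.0]
force: [-0.9, -0.4, -6.2]
finger_gap: 13.0
grasp_force: 61.0
13.125 [519.43263373 -19.55653904 214.47715983] yaw 2.7074413195587432 z [-1.46889270e-05  9.26775681e-05 -9.99999996e-01] q [-0.11  0.04  1.44  0.    1.66  1.41] 12.975998530059522 61.04287147521973 [-0.87218724 -0.3883293  -6.16231697]
shift [ 0.00576672  0.00767117 -0.00871478]
```

View pics/up.png

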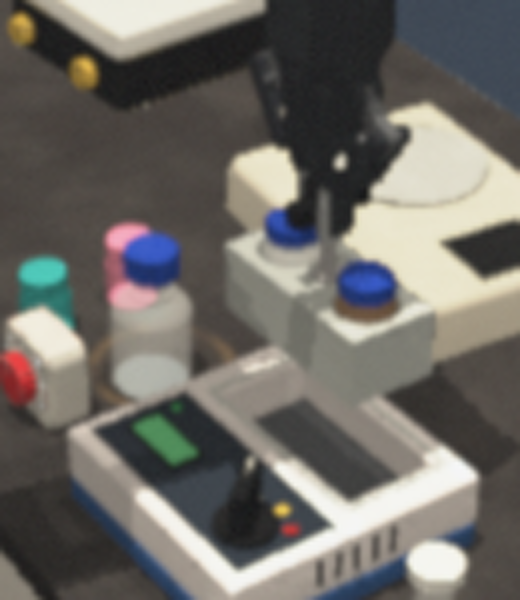

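The block hangs clear above the open well, with both jars seated at crop (290,230) and (365,290) and the selector at off. I'll check level against the projected corners before handing in.

```bash
python3 - <<'E'
from h import *
s=optics.snapshot('side');x0,y0,F=325,205,8
im=cv2.resize(s['frame'][y0:y0+65,x0:x0+75],(600,520),interpolation=2).copy()
a=np.radians(2.4);ex=np.array([np.cos(a),np.sin(a),0]);ey=np.array([-ex[1],ex[0],0]);c=np.array([519.8,-20,0])
for z in(133.5,181.5):
    P=[(np.array(proj(s,c+i*31*ex+j*66*ey+[0,0,z]))-[x0,y0]+.5)*F for i,j in((1,1),(1,-1),(-1,-1),(-1,1))]
    cv2.polylines(im,[np.array(P).astype(int)],True,(255,0,255),1)
cv2.imwrite('pics/lev.png',im[:,:,::-1])
E
```

```text
(no output)
```

View pics/lev.png

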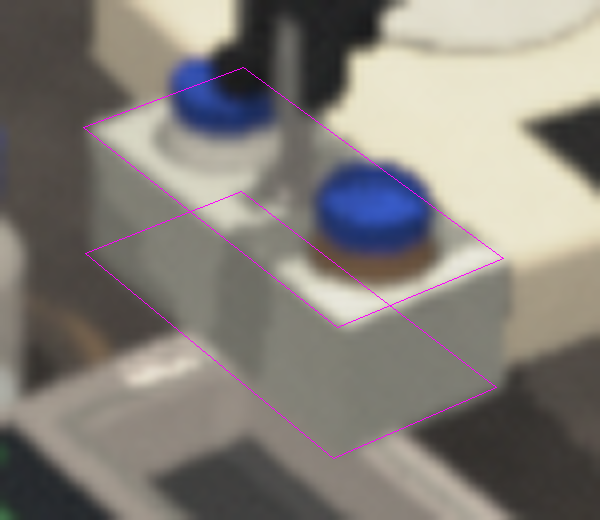

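The block's edges match the level outline to about a millimetre: top corner (337,327), bottom corner (335,458). It is level, at the right height and over the well.

```bash
python3 -c "
from plant import ctrl;print(ctrl.hand_in())"
```

```text
the job is handed in; nothing more can be done
None
```

The job is handed in: selector at off, block gripped level and still about 7 cm above the heater's top over its well, both jars seated, and nothing else touched; the hand-in returned no verdict.

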